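# Release the plain roller from the gravity feeder with its gate lever

## Task

One lane of the two-lane roller feeder holds a plain straight roller, the other a roller with a thin waist. With the fingertips, press down the long end of the lever beside the plain roller's lane until that lane's heavy flap rises and the plain roller runs down to the front stop, then let the lever come back up so that the flap is shut again. Do not lift the levers out of their forks, do not touch the rollers or any other part of the feeder, keep the other lane shut, and leave the things round about where they are.

Things in the scene. Friction and masses are not known exactly. Their poses are not given: they have to be found in the camera images.
- station: Roller feeder: fixed two-lane gravity chute on a grey plate 325x216x6 mm (x -202 to +123, y -108 to +108 mm). Origin: on the bench top under the middle of the gate line; x points up the slope, y to its left. Lanes 56 mm wide at y = +32 (left) and -32 mm (right) slope 10 degrees down to -x, to a rubber front stop at x = -125 mm. Highest part: hinge posts, 96 mm, at x = 105 mm.
- flap_left (a joint): Heavy steel gate flap (about 1 kg) of the left lane, hinged at the lane's back; angle in rad. 0 = shut: its bar hangs 10 mm over the lane floor and blocks the roller. Grows as it rises; the roller passes at 0.16 to 0.18, lever fully down gives about 0.22. Falls shut by its own weight. A peg on its +y side rests on the short end of the left lever.
- lever_left: Loose steel lever along the outside of the left lane: bar 14 mm wide, 8 mm thick, its cross pin lying in an open fork (it could be lifted out). Origin: on the pin, 66 mm above the bench at feeder x = -50, y = +86 mm; axes as the feeder's at rest. Short arm, 50 mm, to +x under the flap's peg; long arm to -x, standing up at 14 degrees at rest.
- pad_left (a point): Centre of the top face of the pad (28x26x8 mm, x by y) at the long end of the left lever, 135 mm from its pin; 103 mm above the bench at rest. Fully pressed it is about 40 mm above the bench at nearly the same x, y (5 mm further out half-way), the lever on a rubber bumper. Takes about 2 to 5 N; comes back up by itself when released.
- flap_right (a joint): Heavy steel gate flap (about 1 kg) of the right lane, hinged at the lane's back; angle in rad. 0 = shut: its bar hangs 10 mm over the lane floor and blocks the roller. Grows as it rises; the roller passes at 0.16 to 0.18, lever fully down gives about 0.22. Falls shut by its own weight. A peg on its -y side rests on the short end of the right lever.
- lever_right: Loose steel lever along the outside of the right lane: bar 14 mm wide, 8 mm thick, its cross pin lying in an open fork (it could be lifted out). Origin: on the pin, 66 mm above the bench at feeder x = -50, y = -86 mm; axes as the feeder's at rest. Short arm, 50 mm, to +x under the flap's peg; long arm to -x, standing up at 14 degrees at rest.
- pad_right (a point): Centre of the top face of the pad (28x26x8 mm, x by y) at the long end of the right lever, 135 mm from its pin; 103 mm above the bench at rest. Fully pressed it is about 40 mm above the bench at nearly the same x, y (5 mm further out half-way), the lever on a rubber bumper. Takes about 2 to 5 N; comes back up by itself when released.
- roller_plain: Plain straight brass roller, 26 mm diameter, 50 mm long, lying across its lane behind the shut flap; which lane varies. Origin at its centre; y is its axis (it rolls). At the front stop its centre is about 114 mm in front of the gate line (feeder x = -114 mm).
- roller_waisted: Roller of the same outer size and brass, but with a thin waist (10 mm diameter over the middle 32 mm, like a dumb-bell), in the other lane. Origin at its centre. Stays where it is.
- part_c12: Bystander: black moulded part, 105x61x45 mm, left of the feeder. Origin at the centre of its underside.
- ring_gauge: Bystander: steel ring lying flat, 54 mm across, 14 mm high, left of the left lever. Origin at the centre of its underside.
- ring_cup: Bystander: cream cup, 61 mm across, 36 mm high, right of the right lever. Origin at the centre of its underside.
- marker_red: Bystander: white marker pen with red cap, 136 mm long, 18 mm thick, lying in front of the feeder. Origin at the centre of its underside.
- plug_gauge: Bystander: steel plug gauge, 80 mm long, 13 mm thick, lying right of the right lever's pad. Origin at the centre of its underside.
- part_d5: Bystander: black moulded part, 105x58x55 mm, right of the feeder. Origin at the centre of its underside.
Mind the look-alikes: they are no part of the job. Leave any red look-alike of the lever_right alone. What is shaped like the lever_left but orange is not meant.

How it is judged:
By the outcome, as a careful person would: the job done as asked, in the order asked, and still so for the second after the job is handed in, with the robot touching nothing.
It also fails if it takes over 32 s, if anything falls off the work surface, if the arm or the gripper's body presses on something with over 40 N, if the wrist force passes 120 N, or if a joint passes its speed limit or range.

## Robot

A 7-joint arm with a two-finger parallel gripper is mounted at the origin on a cart in front of the work surface, level with it; the furniture and walls round the work are solid. World frame = base frame: x ahead of the robot, y to its left, z up, the work surface at z = 0. Lengths are in m, angles in rad, forces in N, time in s.
With the tool pointing down it reaches from about 0.4 to 0.85 m from the base axis. Payload 4.5 kg.
Tool frame: the origin (TCP) lies on the centre line of the jaws, within the pads' length; the fingertips stand ahead of it and the grasp point (between the pads) lies 11 mm behind it (tcp_to_tips is the z of the fingertips in the tool frame, in m); z points along the fingers, y is the line along which they close (so a half turn about z gives the same grasp; the last joint's range is limited). The gripper opens to 85 mm and grips with 20 to 120 N. Pads are 22 mm wide; open, the fingers measure 114 mm over their backs; the gripper's body (76 mm by 85 mm) begins 54 mm behind the grasp point. The pads swing forward as they close: fully open they stand 13 mm farther back than shut.
Start: joints at [1.242, 0.689, -0.195, 1.565, 0.157, 0.902, -0.215], TCP at [0.222, -0.584, 0.239] pointing down, gripper open.
Joint ranges: [-3.01, 3.01], [-0.46, 2.08], [-1.47, 1.51], [0.13, 2.56], [-1, 4.14], [0.04, 2.09], [-2.66, 2.66]. Speed limits (rad/s): [2.57, 2.57, 3.14, 3.14, 3.14, 3.14, 3.14].

## Interface

Orientations are given as [roll, pitch, yaw] about the fixed x, y, z axes, in that order (R = Rz(yaw) Ry(pitch) Rx(roll)).
In Python, from plant import observe, capture, hand_in, tcp_to_tips gives the robot as it stands.
- The arm moves only by the tool play_rows, never from a script. Its argument "series" is a list of rows, each a list of 3 entries, a list of its own where there are three numbers: the turn, a rotation vector about the tool's x, y, z in rad, then the shift along the tool's x, y, z in mm, then the finger opening in mm, from 0 to 85.4. A call has 1 to 10 rows; each row is the pose to reach, as a shift and turn from the pose commanded when the call began, along the tool's axes at that moment; what a row does not reach only later rows make up. A row lasts 1/8 s, in which the tool goes at most 62.5 mm and 10.7 degrees, less where a joint would pass 70% of its speed; a pose out of reach is approached as far as the arm can. A call with a gripper value outside its range is refused whole. The fingers move at their own pace and stop on an object; the grip force is fixed at half the most. Time passes only in rows, so rows that repeat a pose let the fingers close. It gives the time, the measured TCP pose, the force, the opening and the grip force at its end, in the units of the state.
- observe(): the state, without advancing time (a new reading comes with each control period).
- capture(name): name is "scene" or "top" or "wrist"; returns a dict with "image" (420x560x3 uint8, blue, green, red), "z_map" (420x560 float32, m along the optical axis (not along the pixel's ray), 0 where there is no reading), "fovy" (degrees; the focal length in pixels is half the picture's height over the tangent of half this angle, whatever the lens; pixels are square), "cx", "cy" (the principal point, pixels), "k1" (the pictures are not rectified: a ray, as slopes to the right and down, at radius r is drawn at 1 + k1 r^2 times it, then the intrinsics apply), "rvec" (rotation vector, rad) and "tvec" (3), from world to camera coordinates, as OpenCV has them; the wrist camera has in their place "mount" (4x4, takes a point from camera to tool coordinates, whose origin is the TCP and whose axes are the flange's). Camera axes: x right, y down, z forward; pixel columns grow to the right and rows downward; lengths in m; the calibration is good to about 2 mm. A picture is of the moment at which its call begins: read the wrist's pose just before it.
- hand_in(): hands the job in; it is judged then, once.
The state is a dict: "clock": time; "q": joint angles; "qvel": joint speeds; "effort": joint torques, N m; "tcp_pos": TCP position; "eef_rot": TCP orientation; "contact_force": force on the tool from outside, world axes, zero at the start; "wrist_torque": the same for the moment, N m; "finger_gap": finger opening in m; "grasp_force": force on a finger pad.
Only numpy, scipy, OpenCV 4.12 (cv2) and the standard library are available. Lean on these libraries where they do the work, as an engineer would, in place of code of your own. Each camera call takes 0.05 s, during which the arm holds its last target. There are 200 camera calls.

## Working session

There is one attempt and no reset: what is moved stays moved. The work goes in short steps, Python scripts to look and compute and a tool call to move; the robot and the scene stay as the last step left them, time stands still between calls to the robot, and variables do not carry over. Pictures are saved under pics/ and viewed, at most 10 in all, crops included, and the job is handed in when it is done.

Besides the shell and the picture viewer there is one more tool, called in YAML: its name, and indented under it one key for each argument. play_rows: Moves the arm, as the interface text tells. Its arguments: {"type":"object","properties":{"series":{"type":"array"}},"required":["series"]}

```bash
mkdir -p pics; cat > h.py <<'E'
import numpy as np, cv2, pickle
from plant import observe, capture, hand_in, tcp_to_tips
def K(c):
    f=210/np.tan(np.radians(c['fovy'])/2); return np.array([[f,0,c['cx']],[0,f,c['cy']],[0,0,1]])
def world(c):
    h,w=c['z_map'].shape; u,v=np.meshgrid(np.arange(w),np.arange(h))
    p=np.stack([u,v],-1).reshape(-1,1,2).astype(np.float64)
    n=cv2.undistortPoints(p,K(c),np.array([c['k1'],0,0,0.])).reshape(h,w,2)
    z=c['z_map'][...,None]; P=np.concatenate([n*z,z],-1)
    R=cv2.Rodrigues(np.array(c['rvec'],float))[0]
    return (P-np.array(c['tvec']).ravel())@R
def proj(c,X):
    return cv2.projectPoints(np.array(X,float).reshape(-1,3),np.array(c['rvec'],float),np.array(c['tvec'],float),K(c),np.array([c['k1'],0,0,0.]))[0].reshape(-1,2)
E
python3 - <<'E'
from h import *
o=observe(); print({k:np.round(v,3) for k,v in o.items()}, tcp_to_tips)
for n in('scene','top'):
    c=capture(n); pickle.dump(c,open(n+'.pkl','wb')); cv2.imwrite(f'pics/{n}0.png',c['image'])
E
```

```text
{'clock': np.float64(0.0), 'q': array([ 1.242,  0.69 , -0.195,  1.566,  0.157,  0.902, -0.215]), 'qvel': array([-0.001, -0.   ,  0.002,  0.   , -0.   , -0.001,  0.001]), 'effort': array([-0.0000e+00, -5.3961e+01, -1.2670e+00, -1.5854e+01,  9.0000e-03,
        9.0000e-03, -0.0000e+00]), 'tcp_pos': array([ 0.222, -0.584,  0.238]), 'eef_rot': array([-3.14 ,  0.   ,  0.363]), 'contact_force': array([-0.335,  0.266, -0.404]), 'wrist_torque': array([ 0.001,  0.03 , -0.028]), 'grasp_force': np.float64(0.0), 'finger_gap': np.float64(0.085)} 0.008
```

View pics/scene0.png

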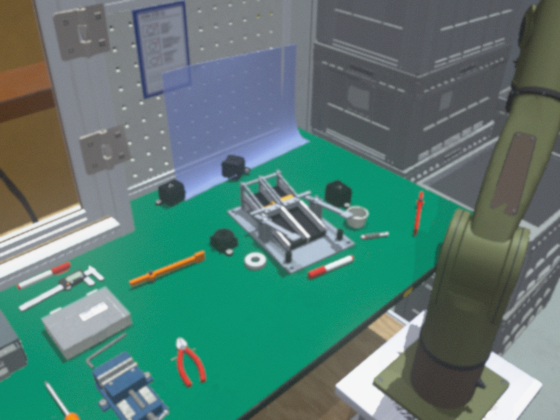

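View pics/top0.png

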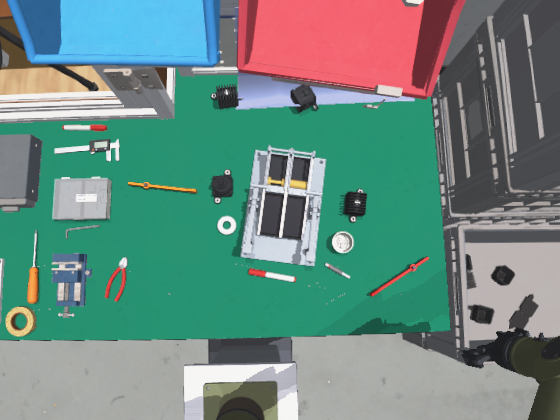

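The top view shows the feeder at about (285,205), with its upslope end pointing up in the image. The orange lever (160,187) and red lever (400,277) are look-alikes. Next I'll zoom in and measure.

```bash
python3 - <<'E'
from h import *
c=pickle.load(open('top.pkl','rb')); s=pickle.load(open('scene.pkl','rb'))
a=cv2.resize(c['image'][140:275,235:335],None,fx=4,fy=4,interpolation=2)
b=cv2.resize(s['image'][165:275,220:375],None,fx=2.5,fy=4*.625,interpolation=2)
im=np.zeros((540,800,3),np.uint8); im[:540,:400]=a; im[:b.shape[0],405:405+b.shape[1]]=b[:,:395]
cv2.imwrite('pics/crop.png',im)
W=world(c); Z=W[...,2]
sub=np.zeros(Z.shape,bool); sub[140:275,235:335]=1
print(W[300,200],W[330,300])
# base plate: fit rect of everything 3mm..110 high
m=(sub&(Z>.003)&(Z<.13)).astype(np.uint8); n,l,st,ce=cv2.connectedComponentsWithStats(m)
for i in range(1,n):
    if st[i,4]>100: 
        P=W[l==i]; print(st[i],cv2.minAreaRect(P[:,:2].astype(np.float32)),P[:,2].max())
m=(sub&(Z>.085)&(Z<.13)).astype(np.uint8); n,l,st,ce=cv2.connectedComponentsWithStats(m)
for i in range(1,n):
    if st[i,4]>3: print(st[i],W[l==i].mean(0),W[l==i].min(0),W[l==i].max(0))
E
```

```text
[0.3295262  0.1123654  0.00175971] [ 0.23810939 -0.17148947 -0.00345258]
[ 240  145   88  122 7589] ((0.6044344902038574, -0.13149124383926392), (0.22618833184242249, 0.3488946855068207), 80.19415283203125) 0.10615238766476646
[249 269  32   6 111] ((0.40637242794036865, -0.07371759414672852), (0.08901824057102203, 0.014316808432340622), 88.71484375) 0.021280736542940378
[267 145  48  24 228] [ 0.73315237 -0.15352323  0.09118995] [ 0.68972964 -0.21963383  0.0850759 ] [ 0.75622731 -0.08747579  0.09899965]
[241 221  12  33 196] [ 0.48734133 -0.02924763  0.09578669] [ 0.45471714 -0.04250156  0.08552654] [ 0.54292814 -0.01250589  0.10606609]
[305 233  10  29 190] [ 0.46001176 -0.19859235  0.09587706] [ 0.42947244 -0.21111981  0.08577519] [ 0.5065655  -0.18285891  0.10615239]
```

View pics/crop.png

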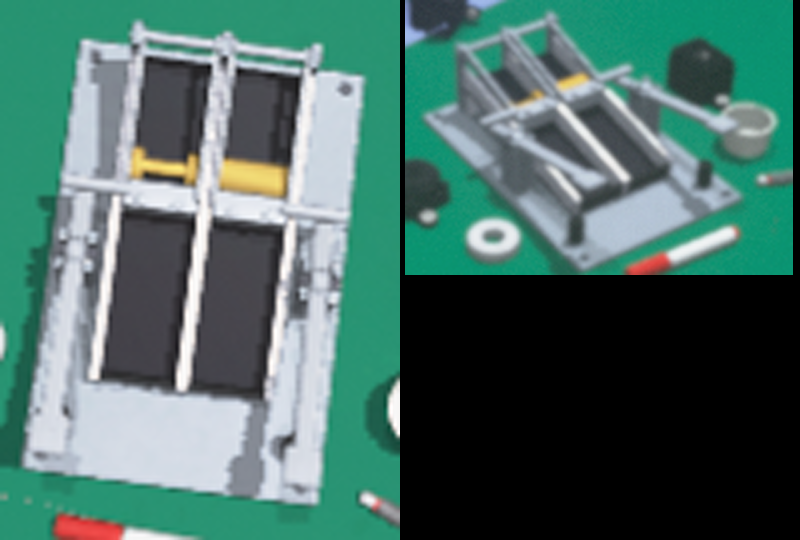

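The plain roller is in the right lane, at (255,177) in the crop, and the waisted one is in the left lane, at (163,167). So I'll press the right lever, whose pad is at about (300,480) in the crop. Next I'll pin down the pad position, check how high things are along the path, and work out the shift.

```bash
python3 - <<'E'
from h import *
c=pickle.load(open('top.pkl','rb')); W=world(c); Z=W[...,2]
# plate-level fit: yaw/origin by plate points z 2..10mm
sub=np.zeros(Z.shape,bool); sub[140:275,235:335]=1
m=sub&(Z>.003)&(Z<.13)
m=cv2.morphologyEx(m.astype(np.uint8),cv2.MORPH_OPEN,np.ones((5,5)))>0
m&=(np.arange(420)[:,None]<267)
r=cv2.minAreaRect(W[m][:,:2].astype(np.float32)); print(r)
for sl in [(slice(218,260),slice(238,256)),(slice(228,270),slice(300,318))]:
    w=W[sl].reshape(-1,3); w=w[(w[:,2]>.05)&(w[:,2]<.12)]
    mm=cv2.minAreaRect(w[:,:2].astype(np.float32)); t=w[w[:,2]>.097]
    print('pad/lever',mm,'tip',t.mean(0),t.min(0),t.max(0),len(t))
o=observe(); a=np.array(o['tcp_pos']); 
for X in [(.45,-.195)]:
  for t in np.linspace(0,1,9):
    p=a[:2]*(1-t)+np.array(X)*t
    d=np.hypot(W[...,0]-p[0],W[...,1]-p[1])<.09
    d&=c['z_map']>0
    print(np.round(p,3), 'maxZ',np.round(Z[d].max(),3) if d.any() else None)
E
```

```text
((0.5953278541564941, -0.1322004348039627), (0.2160302996635437, 0.3218916952610016), 81.65394592285156)
pad/lever ((0.5034669637680054, -0.032251372933387756), (0.025828596204519272, 0.10000499337911606), 80.56647491455078) tip [ 0.46806561 -0.02628002  0.10033799] [ 0.45471714 -0.03948014  0.09703097] [ 0.49519937 -0.01250589  0.10606609] 92
pad/lever ((0.47551068663597107, -0.19778263568878174), (0.02496592327952385, 0.09213925153017044), 86.56907653808594) tip [ 0.44272974 -0.19636973  0.10046962] [ 0.42947244 -0.20835663  0.09702809] [ 0.47005777 -0.18285891  0.10615239] 91
[ 0.222 -0.584] maxZ 0.651
[ 0.25  -0.535] maxZ 0.684
[ 0.279 -0.487] maxZ 0.679
[ 0.307 -0.438] maxZ 0.031
[ 0.336 -0.389] maxZ 0.031
[ 0.364 -0.341] maxZ 0.031
[ 0.393 -0.292] maxZ 0.04
[ 0.421 -0.244] maxZ 0.106
[ 0.45  -0.195] maxZ 0.106
```

The pad_right centre comes out at (0.443, -0.196), and the plate model and the depth data agree to within 1 mm. Feeder yaw is -0.148. I'll move over it with the fingers closed.

play_rows:
  series:
    - [[0,0,0.05],[30,-25,0],0]
    - [[0,0,0.11],[70,-58,0],0]
    - [[0,0,0.17],[115,-95,0],0]
    - [[0,0,0.24],[160,-132,0],0]
    - [[0,0,0.31],[205,-169,0],0]
    - [[0,0,0.38],[250,-206,0],0]
    - [[0,0,0.45],[290,-239,0],0]
    - [[0,0,0.51],[325,-268,0],0]
    - [[0,0,0.511],[344,-284,0],0]
    - [[0,0,0.511],[344,-284,0],0]

```text
clock: 1.35
tcp_pos: [0.4436, -0.1945, 0.2391]
eef_rot: [-3.141, 0.0, -0.143]
contact_force: [-0.5, 0.2, -0.4]
finger_gap: 0.0001
grasp_force: 0.0
```

```bash
python3 - <<'E'
from h import *
o=observe(); print(o['clock'],np.round(o['tcp_pos'],4),np.round(o['eef_rot'],3),np.round(o['contact_force'],2),o['finger_gap'])
c=capture('wrist'); print(np.round(c['mount'],3)); cv2.imwrite('pics/w1.png',c['image'])
# project pad centre and tool-tip target into wrist picture
R=cv2.Rodrigues(np.zeros(3))[0]
from scipy.spatial.transform import Rotation as Ro
T=np.eye(4);T[:3,:3]=Ro.from_euler('xyz',o['eef_rot']).as_matrix();T[:3,3]=o['tcp_pos']
M=np.linalg.inv(T@c['mount']); c['rvec']=cv2.Rodrigues(M[:3,:3])[0].ravel(); c['tvec']=M[:3,3]
print(proj(c,[(.443,-.196,.103)]))
W=world(c); m=(W[...,2]>.085)&(W[...,2]<.115)&(W[...,1]<-.16)&(W[...,0]<.5)
m2=m&(W[...,2]>.097)
if m2.any(): print(W[m2].mean(0),W[m2].min(0),W[m2].max(0)); print(cv2.minAreaRect(W[m2][:,:2].astype(np.float32)))
E
```

```text
1.35 [ 0.4436 -0.1945  0.2391] [-3.141  0.    -0.143] [-0.47  0.17 -0.36] 8.775458323990394e-05
[[ 0.001 -0.945 -0.328  0.084]
 [ 1.     0.001  0.001 -0.001]
 [-0.001 -0.328  0.945 -0.134]
 [ 0.     0.     0.     1.   ]]
[[283.4405876  207.09319369]]
[ 0.44385427 -0.19713165  0.09971211] [ 0.43063899 -0.21023829  0.0970129 ] [ 0.45985594 -0.18310446  0.10341237]
((0.4460088014602661, -0.1974472999572754), (0.02593284472823143, 0.02784220315515995), 82.38993072509766)
```

View pics/w1.png

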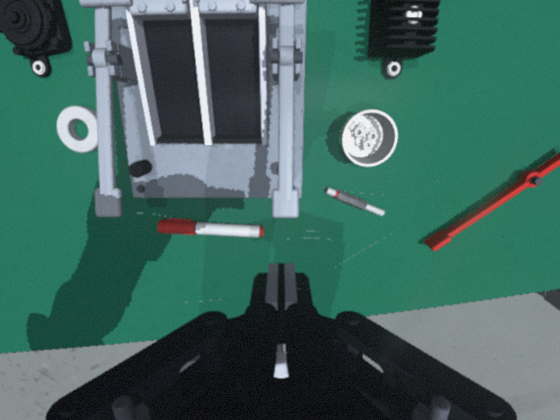

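The wrist view shows the pad end at (285,205), and its depth centre is about (0.4445, -0.197). I'll correct by 1 to 2 mm and lower the tips to just above the pad.

play_rows:
  series:
    - [[0,0,0],[1,2,40],0]
    - [[0,0,0],[1,2,80],0]
    - [[0,0,0],[1,2,110],0]
    - [[0,0,0],[1,2,118],0]
    - [[0,0,0],[1,2,118],0]

```text
clock: 2.02
tcp_pos: [0.4429, -0.1999, 0.1214]
eef_rot: [3.141, 0.0, -0.15]
contact_force: [-0.5, -0.0, -0.0]
finger_gap: -0.0001
grasp_force: 0.0
```

play_rows:
  series:
    - [[0,0,0],[0,0,8],0]
    - [[0,0,0],[-1,0,16],0]
    - [[0,0,0],[-2,0,24],0]
    - [[0,0,0],[-2,0,30],0]
    - [[0,0,0],[-2,0,30],0]

```text
clock: 2.65
tcp_pos: [0.4406, -0.1984, 0.0907]
eef_rot: [-3.141, 0.002, -0.148]
contact_force: [-1.0, 0.4, 2.2]
finger_gap: -0.0002
grasp_force: 1.2
```

play_rows:
  series:
    - [[0,0,0],[0,0,7],0]
    - [[0,0,0],[0,0,14],0]
    - [[0,0,0],[0,0,21],0]
    - [[0,0,0],[1,0,28],0]
    - [[0,0,0],[2,0,35],0]
    - [[0,0,0],[2,0,37],0]
    - [[0,0,0],[2,0,37],0]
    - [[0,0,0],[2,0,37],0]

```text
clock: 3.65
tcp_pos: [0.4432, -0.1988, 0.0544]
eef_rot: [3.142, 0.0, -0.148]
contact_force: [-4.1, 0.4, 3.1]
finger_gap: 0.0
grasp_force: 2.0
```

```bash
python3 - <<'E'
from h import *
c=capture('wrist'); cv2.imwrite('pics/w2.png',c['image'])
c=capture('scene'); a=cv2.resize(c['image'][165:275,220:375],None,fx=5,fy=5,interpolation=2); cv2.imwrite('pics/s2.png',a)
E
```

```text
(no output)
```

View pics/w2.png

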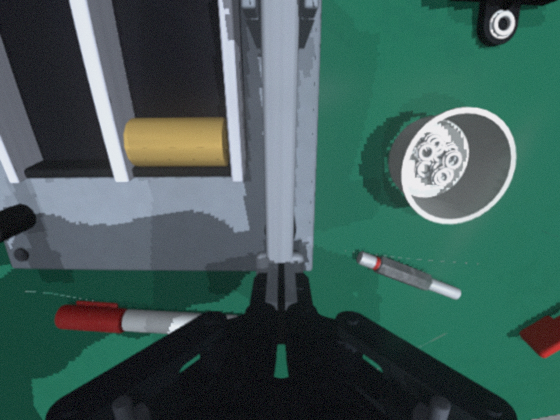

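View pics/s2.png

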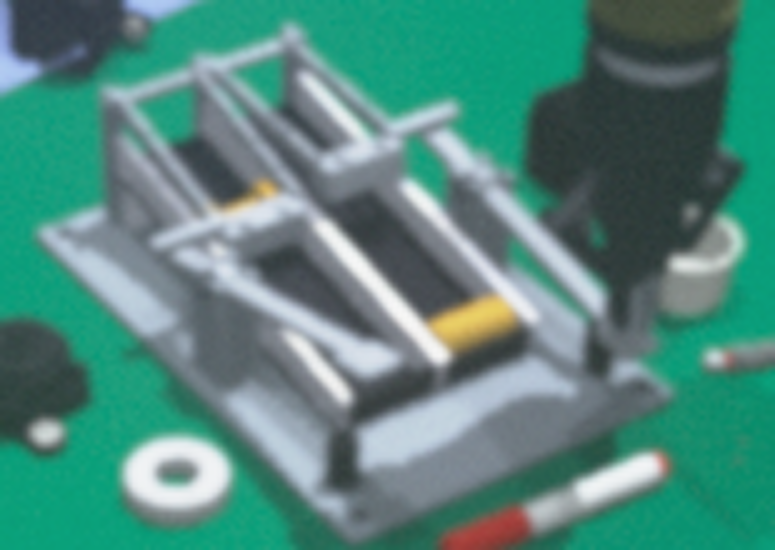

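The plain roller is at the front stop, at (177,141) in the wrist view, and the right flap is up. The left lane is still shut. I'll let the lever up gently.

play_rows:
  series:
    - [[0,0,0],[-1,0,-6],0]
    - [[0,0,0],[-2,0,-13],0]
    - [[0,0,0],[-2,0,-20],0]
    - [[0,0,0],[-2,0,-27],0]
    - [[0,0,0],[-2,0,-34],0]
    - [[0,0,0],[-2,0,-41],0]
    - [[0,0,0],[-1,0,-48],0]
    - [[0,0,0],[0,0,-54],0]
    - [[0,0,0],[0,0,-60],0]
    - [[0,0,0],[0,0,-66],0]

```text
clock: 5.0
tcp_pos: [0.4419, -0.1985, 0.1203]
eef_rot: [-3.141, 0.003, -0.148]
contact_force: [0.3, -0.6, -1.3]
finger_gap: -0.0
grasp_force: 0.0
```

play_rows:
  series:
    - [[0,0,0],[0,0,-20],0]
    - [[0,0,0],[0,0,-60],0]
    - [[0,0,0],[-30,0,-110],0]
    - [[0,0,0],[-30,20,-120],0]
    - [[0,0,0],[-30,40,-120],0]
    - [[0,0,0],[-30,60,-120],0]
    - [[0,0,0],[-30,60,-120],0]
    - [[0,0,0],[-30,60,-120],0]

```text
clock: 6.0
tcp_pos: [0.4044, -0.2526, 0.24]
eef_rot: [-3.141, 0.001, -0.147]
contact_force: [-0.4, 0.0, -0.0]
finger_gap: -0.0005
grasp_force: 0.0
```

```bash
python3 - <<'E'
from h import *
print(observe()['contact_force'])
c=capture('scene'); a=cv2.resize(c['image'][165:275,220:375],None,fx=5,fy=5,interpolation=2); cv2.imwrite('pics/s3.png',a)
E
```

```text
[-0.43877319  0.04722681 -0.03361473]
```

View pics/s3.png

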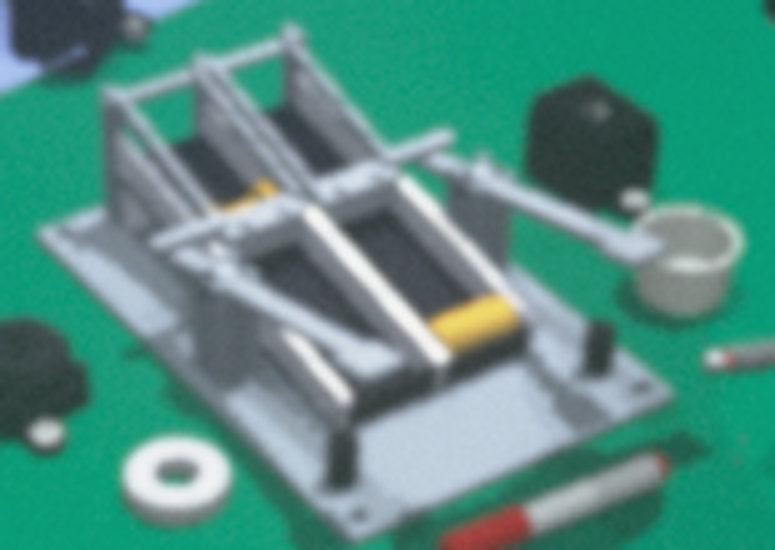

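The right flap is shut again at (355,180), the lever is back up in its fork with its pad at (640,245), and the plain roller is at the stop at (475,322). Nothing else has moved and the arm is clear.

```bash
python3 -c "
from plant import hand_in; print(hand_in())"
```

```text
the job is handed in; nothing more can be done
None
```

The job is handed in: the plain roller (right lane) is at the front stop, its flap is shut and the lever is back up; the left lane stayed shut and nothing around it looks moved in the last picture.

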